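# Level the blower with a wedge under its low corner

### The job

The yellow blower has lost the pad under its front right corner and leans that way. Lift the orange wedge straight up out of its tray pocket by its tab, lay it flat on the bench in line with the outlet, and push it thin end first under the front edge of the base plate, just to the left of the low foot, until the bubble of the round level on top stays inside the ring. Leave the wedge lying there carrying the corner, with the blower still in its place on the pads, never leant on or knocked by the arm or gripper, and everything else undisturbed.

Things in the scene. Friction and masses are not known exactly. Their poses are not given: they have to be found in the camera images.
- wedge_tab (a point): Grip tab of the orange plastic wedge (about 120 g), the one part that stands out of the tray. The wedge is 180 mm long (its x), 45 wide (y), flat below; its top slopes straight from 24 mm thick at the tab end (x = -90) to 3 mm at the thin end (x = +90). The tab is upright, 12 mm along x, 32 wide, 24 to 60 mm over the underside. This point: 84 mm behind the wedge's middle, on its centre line, 46 mm over its underside; axes of the wedge.
- wedge_tip (a point): Middle of the wedge's thin end edge, 1.5 mm over its underside, 174 mm ahead of the tab point; axes as the tab's: x runs from the tab to the thin end, z up.
- blower: Yellow blower (3.5 to 5 kg, loose, 196 mm high; intake filter sticks out 40 mm beyond the plate on the right). Base plate 220 mm deep (x) by 260 wide (y), 12 thick, on four 12 mm feet, 26 mm across, at x +-95, y +-115. Origin: centre of the plate, at the underside of the feet; x points from the front (outlet side) to the back, y left, z up. Low corner: front right (-x, -y); it rocks on the two neighbouring feet, and the fourth foot hangs clear until it is level.
- plate_edge (a point): Point on the bottom front edge of the base plate (x = -110, y = -65, 12 mm over the feet in the blower's frame; same axes), below the middle of the outlet. Push the wedge in here, along the blower's +x: the low foot is 50 mm to the right, nothing else is under the plate within 150 mm behind. Some 12 to 13 mm over the bench at first, 15 to 18.5 mm when level, differing each time; 1 mm of lift here is 0.43 degrees. The push takes about 10 N; the wedge stays where it is left.
- level_centre (a point): Centre of the round level's face (88 mm across, green) on the motor's terminal box, 196 mm over the feet; axes of the blower. A black ring of 13 mm radius is marked about it; the bubble is inside it when within 3 mm of the centre.
- bubble_mid (a point): Middle of the pale bubble (9 mm radius) of the round level. It shows 0 offset from level_centre when level and moves about 10 mm per degree of tilt towards the high side (away from the low corner at first, 11 to 26 mm off); it settles in 0.5 s.
- pads_centre (a point): Point midway between the four pad places, level with the pads' tops. Three rubber pads (42 mm square, fixed to the bench, 3 to 6.5 mm proud, differing each time) lie under all feet but the front right; axes as the blower's.
- outlet_low (a point): Middle of the lower front edge of the dark outlet flange, which overhangs the plate edge by 42 mm (x = -152, y = -65, z = 98 in the blower's frame; same axes). The flange is 84 mm square, the duct behind it 60 mm. It stands above the wedge's tab at the end, so a tool pointing straight down cannot get there; one leaning back, away from the blower, by about 30 degrees can.
- tray_top (a point): Centre of the top of the dark tray, 216 x 240 x 30 mm, fixed, with three pockets side by side along its y, 75 mm apart, 26 mm deep, 1.5 mm clear all round. Axes: x from the tab end to the thin end of the wedges, z up. The wedge lies in any of the three.
- packer_blue: Flat blue packer, 180 x 45 x 10 mm with the same 32 mm wide tab, in another pocket of the tray. Leave it. Origin at the centre of its underside.
- packer_grey: Flat aluminium packer, 180 x 45 x 18 mm with the same tab, in another pocket of the tray. Leave it. Origin at the centre of its underside.
- keyboard: Black keyboard, 430 x 150 x 22 mm, on the left of the bench. Leave it. Origin under its centre.
- screwdriver: Screwdriver with a yellow handle, 200 mm long, lying on the right of the bench. Leave it. Origin near its middle.
- spanner: Steel spanner, 180 mm long, lying on the left of the bench. Leave it. Origin near its middle.
- spray_red: White and red spray can, 66 mm across, 160 mm high, standing on the right. Leave it. Origin under its centre.
- tin_yellow: Yellow tin, 72 mm across, 110 mm high, standing on the left. Leave it. Origin under its centre.
- bolt_bin: Red open bin, 100 x 120 x 55 mm, empty, between the tray and the blower, at the far side. Leave it. Origin under its centre.
Not all that is in view belongs to the job. There is more than one size of the part that bears wedge_tab; the job needs the smaller.

How it is judged:
On the way, in this order (a step that is already met when the one before it is completed fails the run):
1. the wedge is lifted clear out of its pocket, level (height (world z) of wedge_tab above 0.085 m and angle between wedge_tab's own z axis and vertical below 0.35 rad), for 0.1 s.
2. the thin end of the wedge is under the front edge of the plate, between the low foot and the middle (y of wedge_tip in the frame of blower between -0.095 and -0.035 m and z of wedge_tip in the frame of blower below 0.012 m and x of wedge_tip in the frame of blower above -0.098 m), for 0.1 s.
At the end, for the whole second after the job is handed in: The bubble rests within 3.3 mm of the level's centre, the wedge lies flat and carries the plate with over 1 N, its thin end 50 mm or more behind the front edge, within 30 mm of the outlet's line, within 17 degrees of straight; blower within 12 mm of its place; all at rest and let go (horizontal distance between bubble_mid and level_centre below 0.0033 m and contact force between wedge and blower above 1 N and y of wedge_tip in the frame of blower between -0.095 and -0.035 m and z of wedge_tip in the frame of blower below 0.012 m and x of wedge_tip in the frame of blower above -0.06 m and angle between the x axis of wedge_tip and the x axis of blower, either way round below 0.3 rad and height (world z) of wedge_tab below 0.056 m and angle between wedge_tab's own z axis and vertical below 0.05 rad and horizontal distance between blower and pads_centre below 0.012 m and linear speed of each of blower, wedge below 0.01 m/s); the robot touches nothing.
It fails at once if the arm, the gripper or its fingers lean on or knock the blower with over 8 N (contact force between any of the arm, the fingers and blower above 8 N).
It fails at once if the blower is shoved more than 20 mm off its place on the pads, or lifted or tipped (horizontal distance between blower and pads_centre above 0.02 m or angle between blower's own z axis and vertical above 0.11 rad).
It fails at once if a packer is moved more than 15 mm, or another thing on the bench more than 30 mm (distance of any of packer_blue, packer_grey from where it was at the start of the episode above 0.015 m or distance of any of keyboard, screwdriver, spanner, spray_red, tin_yellow, bolt_bin from where it was at the start of the episode above 0.03 m).
It also fails if it takes over 56 s, if anything falls off the work surface, if the arm or the gripper's body presses on something with over 40 N, if the wrist force passes 120 N, or if a joint passes its speed limit or range.

### The arm

A 7-joint arm with a two-finger parallel gripper is mounted at the origin on the work surface. World frame = base frame: x ahead of the robot, y to its left, z up, the work surface at z = 0. Lengths are in m, angles in rad, forces in N, time in s.
With the tool pointing down it reaches from about 0.4 to 0.85 m from the base axis. Payload 10.4 kg.
Tool frame: the origin (TCP) lies where the fingers leave the gripper's body, on its centre line; the fingertips stand 70 mm ahead of it and the grasp point (between the pads) lies 51 mm ahead of it; z points along the fingers, y is the line along which they close (so a half turn about z gives the same grasp; the last joint's range is limited). The gripper opens to 87 mm and grips with 3 to 60 N. Pads are 19 mm wide; open, the fingers measure 117 mm over their backs; the gripper's body (75 mm by 190 mm) begins 51 mm behind the grasp point.
Start: joints at [1.228, 0.332, -0.065, 1.46, 0.022, 1.35, -0.088], TCP at [0.197, -0.593, 0.292] pointing down, gripper open.
Joint ranges: [-2.6, 2.6], [-0.5, 2.12], [-1.47, 1.34], [0.16, 2.42], [-1.27, 4.41], [0.06, 2.06], [-2.6, 2.6]. Speed limits (rad/s): [2.22, 2.22, 2.79, 2.79, 3.14, 3.14, 3.14].

### API

Orientations are given as a unit quaternion [x, y, z, w].
In Python, from bench import r gives the robot as it stands.
- The arm moves only by the shell command python3 -m pendant 'ROWS' [OPENING] [FORCE]. ROWS is JSON, a list of rows, each a list of 4 numbers: the shift along the tool's x, y, z in m, then the turn about the tool's z in rad. A call has 1 to 8 rows; each row shifts and turns the commanded pose from where the row before left it, along the tool's axes as they then stand; what a row does not reach is not made up. A row lasts 1/12 s, in which the tool goes at most 41.7 mm and 7.16 degrees, less where a joint would pass 70% of its speed; a pose out of reach is approached as far as the arm can. A call with a gripper value outside its range is refused whole. OPENING is the opening, from 0 (shut) to 1 (fully open), set as the call begins (- or left out, the last holds). The fingers move at their own pace and stop on an object; FORCE is the grip in N (left out, the last holds). Time passes only in rows, so rows that do not move let the fingers close. It gives the time, the measured TCP pose, the force, the opening and the grip force at its end, in the units of the state.
- r.read_state(): the state, without advancing time (a new reading comes with each control period).
- r.camera(name): name is "scene" or "side" or "wrist"; returns a dict with "img" (480x640x3 uint8, red, green, blue), "camera_matrix" (3x3 intrinsics, pixels), "dist_coeffs" ([k1, k2, p1, p2, k3] as OpenCV has them; the pictures are not rectified), "xyz" and "attitude" of the camera in the world. Camera axes: x right, y down, z forward; pixel columns grow to the right and rows downward; lengths in m; the calibration is good to about 2 mm. A picture is of the moment at which its call begins. There is no depth.
- r.close_job(): hands the job in; it is judged then, once.
Trained networks look in the newest picture that a camera, given by its name, has taken for a name from the list of things; names that differ only in an ending like _2 or _b are one class to them, and where a whole thing is asked for, a point or a joint stands for the part that bears it (a point fixed in the world has none). Each returns a list of dicts, best first, with "score" (0 to 1); they miss things now and then, are a little off and sometimes report something else, mostly with a low value. They report only what shows in the picture. A call takes as long as a camera call. They do not tell look-alikes from the thing itself.
- r.outline_of(thing, camera): "mask" (480x640 bool, what is visible of it) and "bbox" ([centre column, centre row, width, height] in pixels, round what is visible of it).
The state is a dict: "time": time; "joint_positions": joint angles; "joint_vel": joint speeds; "joint_torque": joint torques, N m; "ee_pos": TCP position; "eef_rot": TCP orientation; "ft_force": force on the tool from outside, world axes, zero at the start; "torque": the same for the moment, N m; "width": finger opening in m; "grip_force": force on a finger pad.
Only numpy, scipy, OpenCV 4.12 (cv2) and the standard library are available. Lean on these libraries where they do the work, as an engineer would, in place of code of your own. Each camera call takes 0.05 s, during which the arm holds its last target. There are 200 camera calls.

## Working session

There is one attempt and no reset: what is moved stays moved. The work goes in short steps, Python scripts to look and compute and a shell command to move; the robot and the scene stay as the last step left them, time stands still between calls to the robot, and variables do not carry over. Pictures are saved under pics/ and viewed, at most 10 in all, crops included, and the job is handed in when it is done.

```bash
mkdir -p pics; ls; cat > h.py <<'E'
import numpy as np, cv2, json
from scipy.spatial.transform import Rotation as R
from bench import r
def cam(n):
    c=r.camera(n); return c
def att(c):
    a=np.array(c["attitude"],float)
    return a if a.shape==(3,3) else R.from_quat(a).as_matrix()
def ray(c,uv):
    p=cv2.undistortPoints(np.array([[uv]],float),np.array(c["camera_matrix"]),np.array(c["dist_coeffs"])).ravel()
    return np.array(c["xyz"]),att(c)@np.array([p[0],p[1],1])
def onz(c,uv,z):
    o,d=ray(c,uv); return o+d*(z-o[2])/d[2]
def proj(c,P):
    A=att(c); rv=cv2.Rodrigues(A.T)[0]; t=-A.T@np.array(c["xyz"])
    return cv2.projectPoints(np.array(P,float).reshape(-1,3),rv,t,np.array(c["camera_matrix"]),np.array(c["dist_coeffs"]))[0].reshape(-1,2)
def tri(obs):
    M=np.zeros((3,3));b=np.zeros(3)
    for c,uv in obs:
        o,d=ray(c,uv); d/=np.linalg.norm(d); Q=np.eye(3)-np.outer(d,d); M+=Q;b+=Q@o
    return np.linalg.solve(M,b)
def save(img,n): cv2.imwrite("pics/"+n+".png",img[...,::-1])
E
python3 - <<'E'
from h import *
for n in ["scene","side"]:
    c=cam(n); save(c["img"],n+"0"); print(n,c["xyz"],c["attitude"])
    for t in ["wedge_tab","wedge_tip","blower","level_centre","bubble_mid","tray_top","packer_blue","packer_grey","bolt_bin","spray_red","tin_yellow","outlet_low"]:
        try: print(t,[(np.round(d["bbox"]).tolist(),round(d["score"],2)) for d in r.outline_of(t,n)])
        except Exception as e: print(t,e)
s=r.read_state(); print(s)
E
```

```text
pics
scene [ 1.29649159 -0.51508336  1.24626574] [ 0.82566467  0.44118032 -0.17340676 -0.30588866]
wedge_tab [([266.0, 307.0, 46.0, 66.0], 0.93), ([180.0, 257.0, 86.0, 50.0], 0.89)]
wedge_tip [([267.0, 306.0, 48.0, 64.0], 0.8), ([180.0, 257.0, 85.0, 46.0], 0.78), ([458.0, 209.0, 29.0, 43.0], 0.73)]
blower [([432.0, 310.0, 135.0, 130.0], 0.71)]
level_centre [([431.0, 308.0, 137.0, 130.0], 0.61), ([483.0, 233.0, 35.0, 28.0], 0.29)]
bubble_mid [([461.0, 257.0, 9.0, 13.0], 0.35), ([129.0, 321.0, 4.0, 58.0], 0.2)]
tray_top [([245.0, 330.0, 125.0, 112.0], 0.76)]
packer_blue [([241.0, 322.0, 52.0, 62.0], 0.62)]
packer_grey [([216.0, 341.0, 57.0, 64.0], 0.56)]
bolt_bin [([332.0, 385.0, 65.0, 68.0], 0.71), ([433.0, 307.0, 132.0, 128.0], 0.47), ([465.0, 342.0, 67.0, 72.0], 0.28)]
spray_red [([133.0, 381.0, 43.0, 53.0], 0.94)]
tin_yellow [([458.0, 209.0, 27.0, 46.0], 0.86)]
outlet_low [([434.0, 309.0, 134.0, 126.0], 0.97)]
side [0.1940954  0.82564728 0.96291285] [-0.14644017  0.89995229 -0.40356905  0.07598141]
wedge_tab [([334.0, 236.0, 51.0, 20.0], 0.98), ([435.0, 236.0, 82.0, 30.0], 0.86), (
[... 859 characters left out ...]
2839483,  0.33221157, -0.06470061,  1.46009765,  0.02161406,
        1.34987174, -0.08851386]), 'joint_vel': array([ 2.34771314e-04,  1.14119497e-03, -2.70299240e-05, -6.47127814e-04,
        2.68515633e-04,  8.20994051e-04, -6.14042521e-04]), 'joint_torque': array([-6.69711826e-04, -6.23044682e+01,  2.42195424e-02, -3.90119326e+01,
       -6.12511835e-02,  3.16676788e-02,  5.27825114e-05]), 'ee_pos': array([ 0.19650782, -0.59333061,  0.29226943]), 'eef_rot': array([9.87243648e-01, 1.59216761e-01, 1.25435173e-05, 5.19309728e-05]), 'ft_force': array([0.14545607, 0.75966133, 0.00333115]), 'torque': array([-0.03018491,  0.05292375,  0.0227352 ]), 'grip_force': 0.0, 'width': 0.08664176740548239}
```

View pics.

View pics/scene0.png

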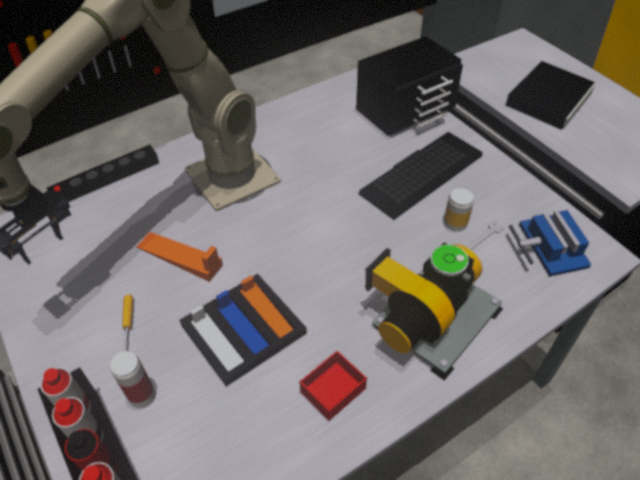

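View pics/side0.png

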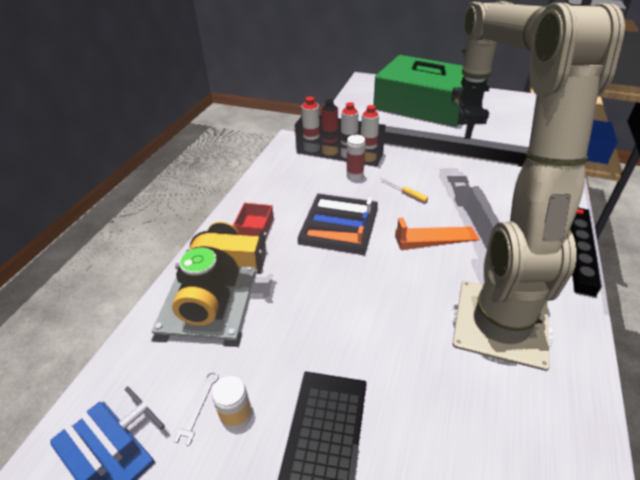

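```bash
python3 - <<'E'
from h import *
from scipy.optimize import minimize
C={n:cam(n) for n in ["scene","side"]}
import pickle; pickle.dump(C,open("C.pkl","wb"))
a=C["scene"]["img"][225:375,360:510]; b=C["side"]["img"][215:345,145:275]; d=C["scene"]["img"][225:375,130:280]; e=C["side"]["img"][190:250,290:390]
k=lambda i,f:cv2.resize(i,f,interpolation=cv2.INTER_CUBIC)
save(np.vstack([np.hstack([k(a,(400,400)),k(b,(400,400))]),np.hstack([k(d,(200,200)),k(e,(333,200)),np.zeros((200,267,3),np.uint8)])]),"crop1")
M={}
for n,c in C.items():
    hsv=cv2.cvtColor(c["img"],cv2.COLOR_RGB2HSV)
    o=(cv2.inRange(hsv,(5,140,90),(17,255,255))>0)
    cnt,lab,st,cen=cv2.connectedComponentsWithStats(o.astype(np.uint8))
    for i in range(1,cnt):
        if st[i,4]>100: print(n,st[i],cen[i].round(1))
    M[n]=lab
    g=cv2.inRange(hsv,(45,120,60),(75,255,255))
    g[:200]=0
    cs=max(cv2.findContours(g,0,1)[0],key=cv2.contourArea); el=cv2.fitEllipse(cs); print("level",n,el)
    C[n]["el"]=el[0]
print("level",tri([(C[n],C[n]["el"]) for n in C]))
E
```

```text
scene [ 138  233   77   46 1520] [178.2 253.5]
scene [ 240  277   53   61 1152] [265.1 307.8]
level scene ((449.2213134765625, 258.1726989746094), (25.45405387878418, 33.67340850830078), 100.62891387939453)
side [ 399  219   79   30 1253] [433.4 235.6]
side [307 227  56  16 443] [337.7 234.9]
side [226 252  29  14 247] [243.6 258. ]
side [194 297  23  27 127] [209.4 313.5]
level side ((197.24400329589844, 258.8196105957031), (20.728328704833984, 31.831388473510742), 76.33025360107422)
level [0.7481794  0.20059524 0.20190528]
```

View pics/crop1.png

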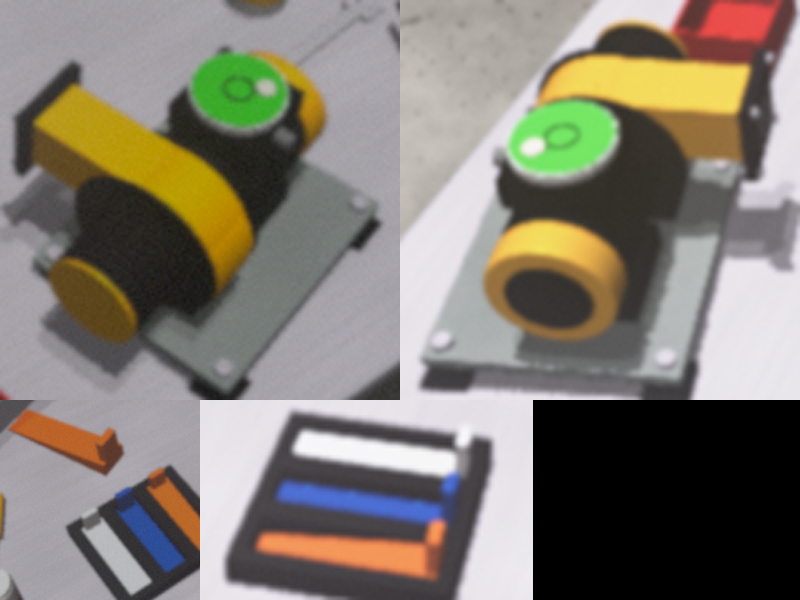

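```bash
python3 - <<'E'
from h import *
from scipy.optimize import minimize,least_squares
import pickle; C=pickle.load(open("C.pkl","rb"))
# blower
obs=[("scene",(110,130),(501.8,302.6)),("scene",(110,-130),(446.3,372)),("scene",(-110,-130),(373.1,321.8)),
("side",(110,130),(152.1,332)),("side",(-110,130),(237.6,338.5)),("side",(-110,-130),(256.5,267.5))]
def pts(p,q,z): 
    c,s=np.cos(p[2]),np.sin(p[2]); q=np.array(q)/1000; return [p[0]+c*q[0]-s*q[1],p[1]+s*q[0]+c*q[1],z]
def f(p): return np.concatenate([proj(C[n],pts(p,q,(.022 if q==(-110,-130) else .029)))[0]-uv for n,q,uv in obs])
s=least_squares(f,[.75,.15,0.3],loss="soft_l1"); p=s.x; print("blower",p,f(p).round(1))
for n,q,z in [("edge",(-110,-65),.013),("outlet",(-152,-65),.1)]: print(n,np.round(pts(p,q,z),4))
for n in C:
    for q,z in [((-152,-65),.1),((-152,-65),.184)]: print(n,proj(C[n],pts(p,q,z)))
# wedge silhouette
boxes=[np.array([[x,y,z] for x,z in [(-90,0),(-90,24),(90,0),(90,3)] for y in (-22.5,22.5)])/1000,
 np.array([[x,y,z] for x in(-90,-78) for y in (-16,16) for z in (22.6,60)])/1000]
T={}
for n,sd in [("scene",(265,308)),("side",(338,235))]:
    hsv=cv2.cvtColor(C[n]["img"],cv2.COLOR_RGB2HSV)
    o=cv2.inRange(hsv,(5,120,80),(18,255,255)); _,lab=cv2.connectedComponents(o); T[n]=(lab==lab[sd[1],sd[0]])
S=4
def cost(p):
    A=R.from_euler("z",p[2]).as_matrix(); e=0
    for n in C:
        m=np.zeros((480*S,640*S),np.uint8)
        for b in boxes:
            # only above tray top is visible for far walls; clip lower z
            bb=b.copy(); 
            uv=proj(C[n],bb@A.T+[p[0],p[1],.004]); cv2.fillConvexPoly(m,cv2.convexHull((uv*S).round().astype(np.int32)),255)
        m=cv2.resize(m,(640,480),interpolation=cv2.INTER_AREA)/255.
        e+=np.abs(m-T[n]).sum()/T[n].sum()
    return e
a=onz(C["scene"],(250,283),.05)[:2]; b=onz(C["scene"],(286,333),.01)[:2]
x0=[*(a+b)/2,np.arctan2(*(b-a)[::-1])]; print(x0)
best=min((minimize(cost,[*x0[:2],x0[2]+d],method="Nelder-Mead",options=dict(initial_simplex=np.array([[*x0[:2],x0[2]+d]]*4)+np.vstack([np.zeros(3),np.diag([.012,.012,.08])]))) for d in(-.06,0,.06)),key=lambda r:r.fun)
p=best.x; print("wedge",p,best.fun)
A=R.from_euler("z",p[2]).as_matrix(); print("tab",A@[-.084,0,.046]+[p[0],p[1],.004],"tip",A@[.09,0,.0015]+[p[0],p[1],.004])
E
```

```text
blower [0.77145886 0.17925874 0.26042001] [-0.3 -0.4 -0.7 -0.6 -1.4 -0.1 -0.6  1.5 -1.7 -0.4 -1.4 -1.6]
edge [0.6819 0.0881 0.013 ]
outlet [0.6413 0.0773 0.1   ]
scene [[376.45630713 278.34898084]]
scene [[378.73441927 256.78849058]]
side [[262.52513083 263.58774496]]
side [[259.02355131 240.82896385]]
[np.float64(0.5210157226087646), np.float64(-0.1708391824277353), np.float64(0.05987155950497906)]
wedge [ 0.52012925 -0.17502838  0.07653201] 0.8514937930565161
tab [ 0.43637513 -0.1814508   0.05      ] tip [ 0.60986581 -0.16814722  0.0055    ]
```

```bash
python3 -m pendant '[[0.03,-0.026,0.006,0],[0.03,-0.026,0.006,0],[0.03,-0.026,0.006,0],[0.03,-0.026,0.006,0],[0.03,-0.026,0.006,0],[0.03,-0.026,0.006,0],[0.03,-0.026,0.006,0],[0.03,-0.026,0.006,0]]' 0.65 20 && python3 -m pendant '[[0.03,-0.026,0.006,0],[0.03,-0.026,0.006,0],[0.03,-0.026,0.006,0],[0.026,-0.03,0.004,0],[0,0,0,0.12],[0,0,0,0.12],[0,0,0,0]]'
cat > go.py <<'E'
from h import *
def to(target,az=None,tag=""):
    s=r.read_state(); Q=R.from_quat(s["eef_rot"]).as_matrix()
    d=Q.T@(np.array(target)-s["ee_pos"]); a=np.arctan2(Q[1,0],Q[0,0])
    print(tag,"t",round(s["time"],2),"pos",s["ee_pos"].round(4),"tool-d",d.round(4),"turn",None if az is None else round(a-az,3),"zaxis",Q[:,2].round(3),"az",round(a,3),"F",np.round(s["ft_force"],1),"w",round(s["width"],4),s["grip_force"])
E
python3 - <<'E'
from go import *
to([.436,-.181,.106],.0765)
c=cam("wrist"); save(c["img"],"w1"); print(c["xyz"],proj(c,[[.4364,-.1815,.05],[.61,-.168,.0055]]))
print([(np.round(d["bbox"]).tolist(),round(d["score"],2)) for d in r.outline_of("wedge_tab","wrist")])
E
```

```text
time: 2.07
ee_pos: [0.3596, -0.3187, 0.2443]
eef_rot: [0.987, 0.159, 0.0, 0.0]
ft_force: [0.2, 0.4, 0.5]
width: 0.0568
grip_force: 0.0
time: 2.65
ee_pos: [0.4354, -0.1809, 0.2223]
eef_rot: [0.999, 0.038, 0.0, 0.0]
ft_force: [-1.3, -1.1, 0.5]
width: 0.0564
grip_force: 0.0
 t 2.65 pos [ 0.4354 -0.1809  0.2223] tool-d [6.000e-04 1.000e-04 1.163e-01] turn -0.001 zaxis [ 0. -0. -1.] az 0.075 F [-1.3 -1.1  0.5] w 0.0564 0.0
[ 0.51539893 -0.17526653  0.31410261] [[312.92942292 237.81683139]
 [312.31866777   4.9532674 ]]
[([357.0, 355.0, 86.0, 65.0], 0.95)]
```

View pics/w1.png

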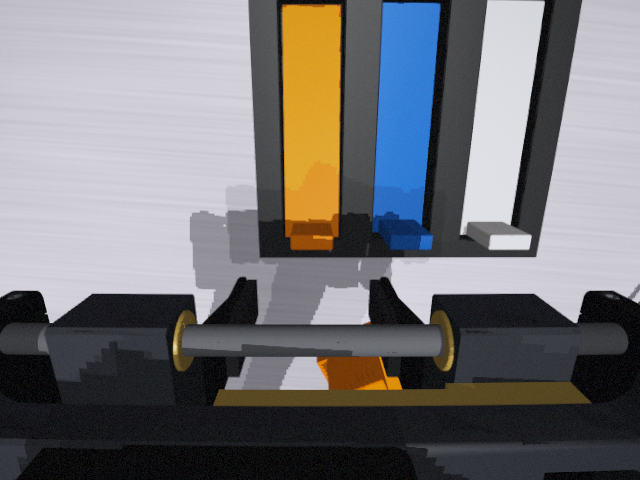

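```bash
python3 - <<'E'
from go import *
c=cam("wrist"); print(onz(c,(312.5,242.5),.064), onz(c,(291,242.5),.064), onz(c,(334,242.5),.064))
E
python3 -m pendant '[[0,0,0.03,0],[0,0,0.03,0],[0,0,0.03,0],[0,0,0.015,0],[0,0,0.011,0]]'
```

```text
[ 0.43661173 -0.18192575  0.064     ] [ 0.43528184 -0.16594282  0.064     ] [ 0.43794118 -0.19791024  0.064     ]
time: 3.22
ee_pos: [0.434, -0.1816, 0.1044]
eef_rot: [0.999, 0.041, -0.001, -0.001]
ft_force: [-0.0, 0.5, 1.0]
width: 0.0562
grip_force: 0.0
```

Tab confirmed at (0.4366, -0.182). Grip and lift.

```bash
python3 -m pendant '[[0.002,0,0,0],[0,0,0,0],[0,0,0,0],[0,0,0,0],[0,0,0,0]]' 0 40 && python3 -m pendant '[[0,0,-0.01,0],[0,0,-0.02,0],[0,0,-0.02,0],[0,0,-0.02,0],[0,0,-0.02,0],[0,0,-0.01,0],[0,0,0,0],[0,0,0,0]]'
```

```text
time: 3.63
ee_pos: [0.4377, -0.181, 0.1073]
eef_rot: [0.999, 0.04, 0.001, 0.0]
ft_force: [0.4, 3.6, 3.0]
width: 0.0313
grip_force: 40.1
time: 4.3
ee_pos: [0.4371, -0.1814, 0.2064]
eef_rot: [0.999, 0.04, 0.0, 0.0]
ft_force: [0.9, 0.2, -1.5]
width: 0.0316
grip_force: 40.0
```

```bash
python3 -m pendant '[[0.002,-0.03,0,0],[0.002,-0.034,0,0],[0.002,-0.034,0,0],[0.002,-0.034,0,0],[0.002,-0.034,0,0],[0,-0.036,0,0],[0,0,0,-0.09],[0,0,0,-0.09]]' && python3 - <<'E'
from go import *
to([.431,.021,.206],.26)
c=cam("wrist"); save(c["img"],"w2"); print(c["xyz"])
u=np.array([np.cos(.26),np.sin(.26)]);v=np.array([-u[1],u[0]])
b=np.array([.7715,.1793])
for n,q in dict(edge=(-110,-65,13),fl=(-110,130,17),fr=(-110,-130,11),outL=(-152,-23,101),outR=(-152,-107,101),outLt=(-152,-23,185)).items():
    print(n,proj(c,[*(b+(u*q[0]+v*q[1])/1000),q[2]/1000]).round(0))
E
```

```text
time: 4.97
ee_pos: [0.4301, 0.023, 0.205]
eef_rot: [0.991, 0.133, -0.001, -0.0]
ft_force: [0.2, -0.8, -1.1]
width: 0.0312
grip_force: 40.0
 t 4.97 pos [0.4301 0.023  0.205 ] tool-d [ 0.0004  0.0021 -0.001 ] turn 0.008 zaxis [-0.002  0.    -1.   ] az 0.268 F [ 0.2 -0.8 -1.1] w 0.0312 39.98565620742738
[0.50767889 0.04360701 0.29664741]
edge [[ 318. -156.]]
fl [[  17. -154.]]
fr [[ 417. -152.]]
outL [[ 223. -193.]]
outR [[ 415. -191.]]
outLt [[ 141. -480.]]
```

View pics/w2.png

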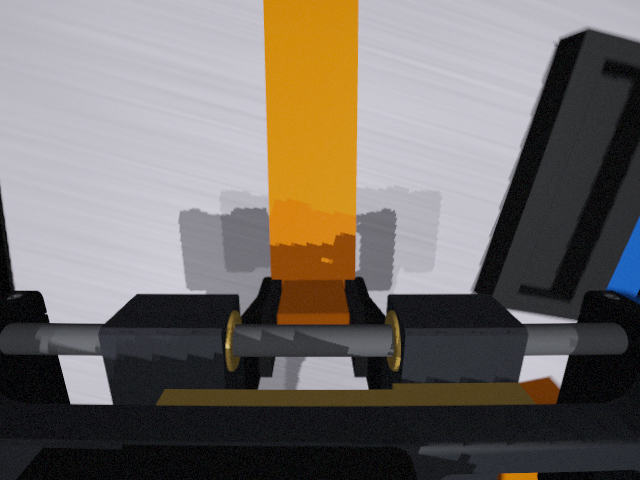

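```bash
python3 -m pendant '[[0,0.002,0.03,0.008],[0,0,0.03,0],[0,0,0.02,0],[0,0,0.012,0],[0,0,0.006,0],[0,0,0,0]]' && python3 - <<'E'
from go import *
to([.475,.033,.104],.26)
C={n:cam(n) for n in ["scene","side"]}
import pickle; pickle.dump(C,open("C2.pkl","wb"))
k=lambda i,f:cv2.resize(i,f,interpolation=cv2.INTER_CUBIC)
save(np.vstack([k(C["scene"]["img"][220:370,260:510],(500,300)),k(C["side"]["img"][205:345,150:380],(493,300))[:, :493] if 0 else k(C["side"]["img"][205:345,150:383],(500,300))]),"c2")
E
```

```text
time: 5.52
ee_pos: [0.4303, 0.0187, 0.1065]
eef_rot: [0.992, 0.125, -0.002, -0.001]
ft_force: [-0.9, -0.1, -0.7]
width: 0.0318
grip_force: 40.0
 t 5.52 pos [0.4303 0.0187 0.1065] tool-d [ 0.0469 -0.0027  0.0024] turn -0.01 zaxis [-0.003  0.001 -1.   ] az 0.25 F [-0.9 -0.1 -0.7] w 0.0318 39.98710395768285
```

View pics/c2.png

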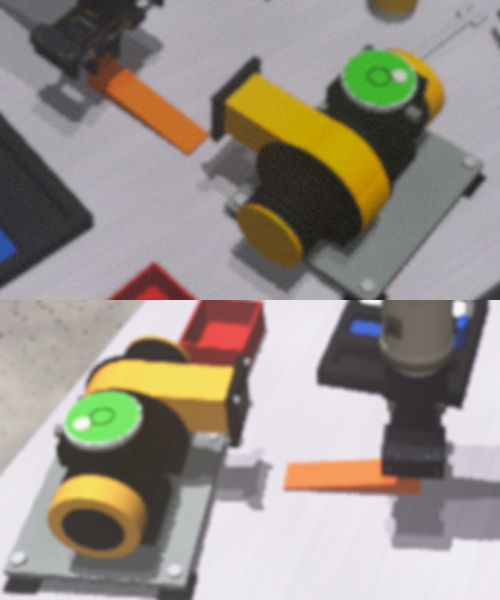

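```bash
python3 -m pendant '[[0.02,-0.001,0.001,-0.01],[0.02,0,0.001,0],[0.02,0,0.001,0],[0.02,0,0,0],[0,0,0,0]]' && python3 -m pendant '[[0.015,0,0,0],[0.015,0,0,0],[0.015,0,0,0],[0.01,0,0,0],[0.01,0,0,0],[0,0,0,0]]'
cat > st.py <<'E'
from go import *
import sys
b=np.array([.7715,.1793]);az=.26
u=np.array([np.cos(az),np.sin(az)]);v=np.array([-u[1],u[0]])
def st():
    s=r.read_state(); Q=R.from_quat(s["eef_rot"]).as_matrix(); p=s["ee_pos"]; g=p+Q[:,2]*.051; t=p+Q[:,2]*.070
    f=lambda q:(np.array([(q[:2]-b)@u,(q[:2]-b)@v,q[2]])*1000).round(1)
    print("t",round(s["time"],2),"blower-frame tcp",f(p),"grasp",f(g),"tips",f(t),"lean",np.degrees(np.arccos(-Q[2,2])).round(1),"xaxis",Q[:,0].round(3),"z",Q[:,2].round(3),"F(blower)",np.round([s["ft_force"][:2]@u,s["ft_force"][:2]@v,s["ft_force"][2]],1),"w",round(s["width"]*1000,1),"q",s["joint_positions"].round(2))
def bubble(n="scene"):
    c=cam(n); hsv=cv2.cvtColor(c["img"],cv2.COLOR_RGB2HSV); g=cv2.inRange(hsv,(45,90,60),(75,255,255)); g[:200]=0
    ct=max(cv2.findContours(g,cv2.RETR_EXTERNAL,cv2.CHAIN_APPROX_NONE)[0],key=cv2.contourArea)
    m=np.zeros(g.shape,np.uint8); cv2.drawContours(m,[cv2.convexHull(ct)],-1,255,-1); me=cv2.erode(m,np.ones((5,5)))
    el=cv2.fitEllipse(cv2.convexHull(ct)); w=np.clip(110.-hsv[...,1].astype(float)+0,0,None)*(me>0)*(hsv[...,2]>120)
    yy,xx=np.mgrid[:480,:640]; 
    if w.sum()<200: print("bubble?",w.sum()); return
    uv=((w*xx).sum()/w.sum(),(w*yy).sum()/w.sum())
    z=.2005; A=onz(c,el[0],z);B=onz(c,uv,z); d=(B-A)[:2]
    print(n,"bubble off blower mm",round(d@u*1000,1),round(d@v*1000,1),"|",round(np.hypot(*d)*1000,1),"lvl",A.round(3),"w",w.sum())
if __name__=="__main__":
    st(); bubble("scene"); bubble("side")
E
python3 st.py
```

```text
time: 6.03
ee_pos: [0.5121, 0.0414, 0.1067]
eef_rot: [0.991, 0.13, 0.002, -0.0]
ft_force: [-1.3, -0.3, -1.3]
width: 0.0319
grip_force: 40.0
time: 6.53
ee_pos: [0.5728, 0.0575, 0.1063]
eef_rot: [0.991, 0.13, 0.001, -0.0]
ft_force: [-0.4, -0.7, -0.4]
width: 0.0313
grip_force: 40.0
t 6.53 blower-frame tcp [-223.4  -66.6  106.3] grasp [-223.3  -66.6   55.3] tips [-223.2  -66.6   36.3] lean 0.1 xaxis [0.966 0.258 0.002] z [ 0.002  0.001 -1.   ] F(blower) [-0.6 -0.5 -0.4] w 31.3 q [ 0.31  0.47 -0.6   1.76  0.31  1.   -1.71]
scene bubble off blower mm 16.9 17.4 | 24.3 lvl [0.748 0.202 0.2  ] w 2770.0
side bubble off blower mm 20.5 13.1 | 24.4 lvl [0.748 0.199 0.2  ] w 3580.0
```

```bash
python3 -m pendant '[[0,0,0.001,0],[0,0,0.001,0],[0,0,0.001,0],[0,0,0,0],[0,0,0,0]]' && python3 -m pendant '[[0,0,0.001,0],[0,0,0.001,0],[0,0,0,0],[0,0,0,0]]'
```

```text
time: 7.05
ee_pos: [0.5709, 0.0569, 0.1034]
eef_rot: [0.991, 0.13, -0.0, 0.001]
ft_force: [-6.5, -1.7, 12.4]
width: 0.0319
grip_force: 40.0
time: 7.38
ee_pos: [0.5709, 0.0571, 0.1033]
eef_rot: [0.991, 0.13, -0.0, 0.001]
ft_force: [-17.0, -4.3, 34.2]
width: 0.0317
grip_force: 40.0
```

```bash
python3 -m pendant '[[0,0,-0.0015,0],[0,0,0,0],[0,0,0,0],[0,0,0,0]]' 0.5 && python3 -m pendant '[[0,0,0,0],[0,0,0,0],[0,0,0,0],[0,0,0,0]]' 0 20 && python3 -m pendant '[[0.007,0,0,0],[0.007,0,0,0],[0.007,0,0,0],[0.004,0,0,0],[0,0,0,0],[0,0,0,0],[0,0,0,0]]' && python3 st.py
```

```text
time: 7.72
ee_pos: [0.5712, 0.0571, 0.1016]
eef_rot: [0.991, 0.13, -0.0, 0.0]
ft_force: [0.1, -0.9, 0.0]
width: 0.0425
grip_force: 0.0
time: 8.05
ee_pos: [0.5713, 0.0572, 0.1015]
eef_rot: [0.991, 0.131, -0.0, 0.0]
ft_force: [-0.8, 0.1, 0.0]
width: 0.0316
grip_force: 20.0
time: 8.63
ee_pos: [0.5954, 0.0638, 0.1016]
eef_rot: [0.991, 0.131, -0.0, -0.0]
ft_force: [0.1, 0.0, -0.8]
width: 0.0318
grip_force: 20.0
t 8.63 blower-frame tcp [-199.9  -66.3  101.6] grasp [-199.9  -66.3   50.6] tips [-199.9  -66.3   31.6] lean 0.0 xaxis [ 0.966  0.259 -0.   ] z [-0.  0. -1.] F(blower) [ 0.1  0.  -0.8] w 31.8 q [ 0.28  0.52 -0.58  1.7   0.33  1.02 -1.72]
scene bubble off blower mm 16.8 17.4 | 24.2 lvl [0.748 0.202 0.2  ] w 2782.0
side bubble off blower mm 20.4 12.8 | 24.1 lvl [0.748 0.199 0.201] w 3571.0
```

```bash
python3 -m pendant '[[0,0,0,0],[0,0,0,0],[-0.002,0,-0.02,0],[-0.01,0,-0.03,0],[-0.02,0,-0.035,0],[0,0,-0.04,0],[0,0,-0.04,0],[0,0,-0.04,0]]' 0.65 && python3 -m pendant '[[0,0,-0.04,0],[0.03,0,-0.02,0],[0.04,0,0,0],[0.04,0,0,0],[0.04,0,0,0],[0.04,0,0,0],[0.04,0,0,0],[0.04,0,0,0]]' 0 && python3 -m pendant '[[0.04,0,0,0],[0.04,0,0,0],[0.04,0,0,0],[0.04,0,0,0]]' && python3 st.py
```

```text
time: 9.4
ee_pos: [0.5639, 0.0553, 0.309]
eef_rot: [0.991, 0.131, 0.0, 0.0]
ft_force: [1.1, -0.3, -0.8]
width: 0.0565
grip_force: 0.0
time: 10.07
ee_pos: [0.8074, 0.1199, 0.3669]
eef_rot: [0.991, 0.131, -0.0, -0.001]
ft_force: [1.4, -0.4, 1.4]
width: 0.0111
grip_force: 0.0
time: 10.4
ee_pos: [0.8429, 0.1239, 0.3536]
eef_rot: [0.991, 0.132, 0.001, 0.011]
ft_force: [-0.0, 1.6, -0.1]
width: 0.0001
grip_force: 0.0
t 10.4 blower-frame tcp [ 54.7 -71.9 353.6] grasp [ 54.7 -73.  302.6] tips [ 54.7 -73.4 283.6] lean 1.3 xaxis [ 0.965  0.262 -0.   ] z [ 0.005 -0.021 -1.   ] F(blower) [ 0.4  1.6 -0.1] w 0.1 q [-0.12  1.04 -0.64  0.24  0.6   1.91 -1.57]
bubble? 0.0
side bubble off blower mm 19.4 13.0 | 23.4 lvl [0.748 0.199 0.2  ] w 2731.0
```

```bash
for i in 1; do python3 -m pendant '[[0.04,0,0,0],[0.04,0,0,0],[0.04,0,0,0],[0.04,0,0,0],[0.04,0,0,0],[0.04,0,0,0]]'; done; python3 -c "
from st import *; st()"
```

```text
time: 11.0
ee_pos: [0.8615, 0.151, 0.3291]
eef_rot: [0.989, 0.149, 0.015, 0.0]
ft_force: [0.4, -1.0, -1.2]
width: 0.0006
grip_force: 0.0
t 11.0 blower-frame tcp [ 79.7 -50.5 329.1] grasp [ 81.2 -50.7 278.1] tips [ 81.8 -50.8 259.1] lean 1.7 xaxis [0.955 0.294 0.029] z [ 0.029  0.004 -1.   ] F(blower) [ 0.1 -1.1 -1.2] w 0.6 q [-0.19  1.09 -0.33  0.17  0.31  1.86 -1.52]
```

```bash
python3 -m pendant '[[0.037,0,-0.017,0],[0.037,0,-0.017,0],[0.037,0,-0.017,0],[0.037,0,-0.017,0],[0.037,0,-0.017,0],[0.037,0,-0.017,0],[0.037,0,-0.017,0],[0.037,0,-0.017,0]]';  python3 -c "
from st import *; st()"; ls .; python3 -m pendant --help 2>&1 | head -20
```

```text
time: 11.67
ee_pos: [0.8771, 0.1585, 0.3401]
eef_rot: [0.989, 0.143, 0.047, -0.002]
ft_force: [-0.2, -0.3, -0.3]
width: 0.0005
grip_force: 0.0
t 11.67 blower-frame tcp [ 96.7 -47.2 340.1] grasp [101.4 -47.6 289.3] tips [103.2 -47.8 270.4] lean 5.4 xaxis [0.955 0.282 0.093] z [ 0.092  0.016 -0.996] F(blower) [-0.2 -0.2 -0.3] w 0.5 q [-0.3   1.14  0.98  0.16 -0.93  1.81 -1.44]
C.pkl
C2.pkl
go.py
h.py
pics
st.py
invalid input: not JSON, or not a number
```

```bash
python3 -m pendant '[[0.037,0,-0.017,0],[0.037,0,-0.017,0],[0.037,0,-0.017,0],[0.037,0,-0.017,0],[0.037,0,-0.017,0],[0.037,0,-0.017,0],[0.037,0,-0.017,0],[0.037,0,-0.017,0]]';  python3 -c "
from st import *; st()"; python3 -m pendant '[[-0.03,0,0,0],[-0.03,0,0,0],[-0.03,0,0,0]]'; python3 -c "
from st import *; st()"
```

```text
time: 12.33
ee_pos: [0.9004, 0.1914, 0.4219]
eef_rot: [0.977, 0.142, 0.158, -0.006]
ft_force: [-0.2, -0.4, -0.4]
width: 0.0004
grip_force: 0.0
t 12.33 blower-frame tcp [127.7 -21.4 421.9] grasp [143.5 -22.7 373.4] tips [149.4 -23.2 355.4] lean 18.2 xaxis [0.91  0.276 0.31 ] z [ 0.307  0.056 -0.95 ] F(blower) [-0.4 -0.4 -0.4] w 0.4 q [-0.34  1.09  1.27  0.16 -1.2   1.68 -1.45]
time: 12.58
ee_pos: [0.8633, 0.1789, 0.415]
eef_rot: [0.976, 0.139, 0.165, -0.005]
ft_force: [1.9, 0.3, 1.5]
width: 0.0006
grip_force: 0.0
t 12.58 blower-frame tcp [ 88.6 -23.9 415. ] grasp [105.1 -25.4 366.8] tips [111.3 -25.9 348.8] lean 19.0 xaxis [0.907 0.271 0.323] z [ 0.32   0.056 -0.946] F(blower) [ 1.9 -0.3  1.5] w 0.6 q [-0.62  0.97  1.28  0.66 -1.05  1.56 -1.25]
```

```bash
python3 -m pendant '[[0.04,0,0,0],[0.04,0,0,0],[0.04,0,0,0],[0.04,0,0,0],[0.04,0,0,0],[0.04,0,0,0],[0.04,0,0,0],[0.04,0,0,0]]';  python3 -c "
from st import *; st()"
```

```text
time: 13.25
ee_pos: [0.9475, 0.2173, 0.4399]
eef_rot: [0.958, 0.136, 0.252, -0.011]
ft_force: [1.0, -0.8, -0.6]
width: 0.0004
grip_force: 0.0
t 13.25 blower-frame tcp [179.8  -8.6 439.9] grasp [204.6 -10.4 395.4] tips [213.9 -11.1 378.8] lean 29.2 xaxis [0.836 0.255 0.485] z [ 0.479  0.09  -0.873] F(blower) [ 0.7 -1.  -0.6] w 0.4 q [-0.36  1.09  1.27  0.16 -1.2   1.49 -1.48]
```

```bash
cat >> st.py <<'E'
def bt(*T):
    s=r.read_state(); Q=R.from_quat(s["eef_rot"]).as_matrix(); p=s["ee_pos"]
    for t in T:
        w=np.array([*(b+(u*t[0]+v*t[1])/1000),t[2]/1000]); print(t,"tool d mm",(Q.T@(w-p)*1000).round(1),"n",np.ceil(np.linalg.norm(w-p)/.038)); p=w
E
python3 -c "
from st import *; bt((-300,-66,400),(-300,-66,150),(-300,-66,76))"
```

```text
(-300, -66, 400) tool d mm [-440.4   50.6 -196.5] n 13.0
(-300, -66, 150) tool d mm [-121.3  -11.7  218.3] n 7.0
(-300, -66, 76) tool d mm [-35.9  -3.5  64.6] n 2.0
```

```bash
python3 -m pendant '[[-0.034,0.004,-0.015,0],[-0.034,0.004,-0.015,0],[-0.034,0.004,-0.015,0],[-0.034,0.004,-0.015,0],[-0.034,0.004,-0.015,0],[-0.034,0.004,-0.015,0],[-0.034,0.004,-0.015,0],[-0.034,0.004,-0.015,0]]' && python3 -m pendant '[[-0.034,0.004,-0.015,0],[-0.034,0.004,-0.015,0],[-0.034,0.004,-0.015,0],[-0.034,0.004,-0.015,0],[-0.034,0.004,-0.015,0],[0,0,0,0]]';  python3 -c "
from st import *; st(); bt((-300,-66,150),(-300,-66,76))
c=cam('side'); save(c['img'],'s3')"
```

```text
time: 13.92
ee_pos: [0.741, 0.1348, 0.4296]
eef_rot: [0.956, 0.134, 0.26, -0.01]
ft_force: [-0.5, -0.9, 3.8]
width: 0.0003
grip_force: 0.0
time: 14.42
ee_pos: [0.625, 0.086, 0.4223]
eef_rot: [0.961, 0.126, 0.245, -0.014]
ft_force: [0.3, -1.0, 0.9]
width: 0.0005
grip_force: 0.0
t 14.42 blower-frame tcp [-165.6  -52.5  422.3] grasp [-141.4  -54.3  377.5] tips [-132.4  -54.9  360.8] lean 28.4 xaxis [0.848 0.236 0.475] z [ 0.468  0.09  -0.879] F(blower) [ 0.  -1.   0.9] w 0.5 q [-1.5  -0.12  1.22  1.68  0.17  1.02 -1.62]
(-300, -66, 150) tool d mm [-247.7    5.1  176.1] n 9.0
(-300, -66, 76) tool d mm [-35.1  -2.5  65.1] n 2.0
```

View pics/s3.png

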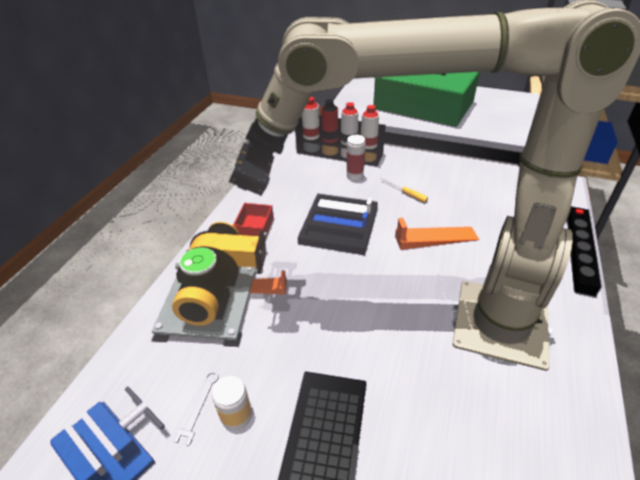

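```bash
python3 -m pendant '[[-0.03,0.001,0.01,0],[-0.03,0.001,0.01,0],[-0.03,0.001,0.015,0],[-0.03,0.001,0.02,0],[-0.026,0.001,0.02,0],[-0.026,0,0.025,0],[-0.026,0,0.025,0],[0,0,0,0]]';  python3 -c "
from st import *; st(); bt((-300,-66,150),(-300,-66,76))"
```

```text
time: 15.13
ee_pos: [0.5136, 0.0466, 0.2116]
eef_rot: [0.962, 0.128, 0.239, -0.009]
ft_force: [-1.8, -0.4, -0.2]
width: 0.0002
grip_force: 0.0
t 15.13 blower-frame tcp [-283.4  -61.9  211.6] grasp [-259.7  -64.1  166.5] tips [-250.9  -64.9  149.7] lean 27.7 xaxis [0.853 0.242 0.463] z [ 0.459  0.078 -0.885] F(blower) [-1.8  0.  -0.2] w 0.2 q [-1.27 -0.32  0.99  2.23  0.5   0.65 -1.88]
(-300, -66, 150) tool d mm [-43.3   1.4  47. ] n 2.0
(-300, -66, 76) tool d mm [-34.3  -3.3  65.5] n 2.0
```

```bash
python3 -m pendant '[[-0.02,0,0.026,0],[-0.02,0,0.026,0],[-0.017,0,0.03,0],[-0.017,0,0.03,0],[0,0,0,0]]';  python3 -c "
from st import *; st(); bt((-300,-63,76))"
```

```text
time: 15.55
ee_pos: [0.5008, 0.0512, 0.1277]
eef_rot: [0.964, 0.136, 0.23, -0.021]
ft_force: [-0.2, -0.4, 0.2]
width: 0.0008
grip_force: 0.0
t 15.55 blower-frame tcp [-294.5  -54.2  127.7] grasp [-271.7  -54.8   82.1] tips [-263.2  -55.1   65.2] lean 26.7 xaxis [0.858 0.252 0.448] z [ 0.436  0.103 -0.894] F(blower) [-0.3 -0.3  0.2] w 0.8 q [-1.38 -0.07  1.21  2.32  0.07  0.38 -1.5 ]
(-300, -63, 76) tool d mm [-28.2   7.6  43.9] n 2.0
```

```bash
python3 -m pendant '[[-0.007,0.002,0.011,0],[-0.007,0.002,0.011,0],[-0.007,0.002,0.011,0],[-0.007,0.002,0.011,0],[0,0,0,0]]';  python3 -c "
from st import *; st(); bt((-290,-63,76))"
```

```text
time: 15.97
ee_pos: [0.4968, 0.0434, 0.0873]
eef_rot: [0.964, 0.136, 0.226, -0.024]
ft_force: [-0.8, -0.8, -0.4]
width: 0.0006
grip_force: 0.0
t 15.97 blower-frame tcp [-300.4  -60.7   87.3] grasp [-277.8  -61.1   41.6] tips [-269.4  -61.2   24.6] lean 26.3 xaxis [0.861 0.252 0.442] z [ 0.429  0.107 -0.897] F(blower) [-1.  -0.6 -0.4] w 0.6 q [-1.15  0.15  1.06  2.35 -0.61  0.32 -0.88]
(-290, -63, 76) tool d mm [ 4.3  2.3 14.8] n 1.0
```

```bash
python3 -c "
from st import *; bt((-258,-65,76),(-248,-65,76))"
```

```text
(-258, -65, 76) tool d mm [32.9  4.8 28.9] n 2.0
(-248, -65, 76) tool d mm [9.  0.2 4.4] n 1.0
```

```bash
python3 -m pendant '[[0.008,0.001,0.007,0],[0.008,0.001,0.007,0],[0.008,0.001,0.007,0],[0.008,0.001,0.007,0],[0,0,0,0],[0,0,0,0]]';  python3 -c "
from st import *; st(); bt((-245,-65,76)); bubble()"
```

```text
time: 16.47
ee_pos: [0.538, 0.0518, 0.0786]
eef_rot: [0.964, 0.137, 0.228, -0.024]
ft_force: [-0.4, -0.1, -0.8]
width: 0.0007
grip_force: 0.0
t 16.47 blower-frame tcp [-258.4  -63.2   78.6] grasp [-235.7  -63.5   33. ] tips [-227.2  -63.6   15.9] lean 26.5 xaxis [0.859 0.254 0.445] z [ 0.432  0.109 -0.895] F(blower) [-0.4  0.  -0.8] w 0.7 q [-0.96  0.28  0.87  2.25 -0.82  0.34 -0.71]
(-245, -65, 76) tool d mm [10.8  2.   8.3] n 1.0
scene bubble off blower mm 16.8 17.4 | 24.2 lvl [0.748 0.202 0.2  ] w 2788.0
```

```bash
python3 -m pendant '[[0.0045,0,0.0025,0],[0.0045,0,0.0022,0],[0.0045,0.001,0.0022,0],[0.0045,0,0.0022,0],[0.0045,0,0.0022,0],[0.0045,0,0.0022,0],[0,0,0,0]]';  python3 -c "
from st import *; st(); bubble()"
```

```text
time: 17.1
ee_pos: [0.5659, 0.0587, 0.0766]
eef_rot: [0.964, 0.137, 0.226, -0.025]
ft_force: [-5.8, -0.7, 5.4]
width: 0.0004
grip_force: 3.4
t 17.1 blower-frame tcp [-229.7  -63.7   76.6] grasp [-207.1  -64.    30.8] tips [-198.7  -64.    13.8] lean 26.3 xaxis [0.861 0.253 0.442] z [ 0.429  0.109 -0.897] F(blower) [-5.8  0.8  5.4] w 0.4 q [-0.91  0.35  0.82  2.18 -0.88  0.38 -0.69]
scene bubble off blower mm 17.5 17.8 | 24.9 lvl [0.75  0.204 0.2  ] w 2859.0
```

```bash
python3 -c "
from st import *; bubble()
bubble('side'); C={n:cam(n) for n in ['scene','side']}
k=lambda i,f:cv2.resize(i,f,interpolation=cv2.INTER_CUBIC)
save(np.hstack([k(C['scene']['img'][225:375,330:480],(400,400)),k(C['side']['img'][230:330,210:310],(400,400))]),'c4')"
```

```text
scene bubble off blower mm 17.5 17.6 | 24.8 lvl [0.749 0.204 0.2  ] w 2880.0
side bubble off blower mm 19.3 12.2 | 22.9 lvl [0.75  0.201 0.2  ] w 3869.0
```

View pics/c4.png

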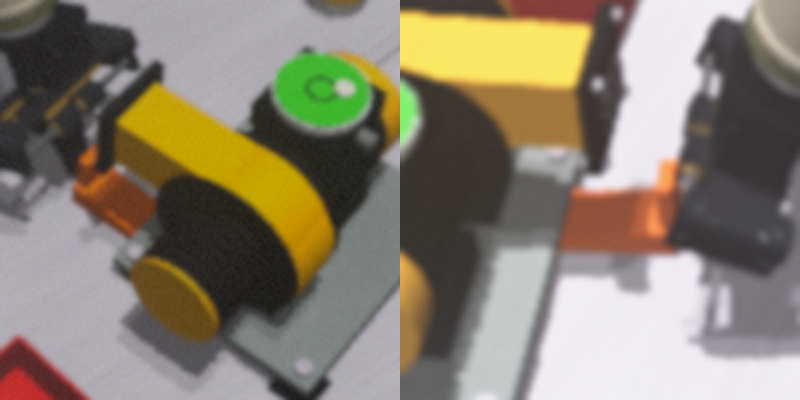

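```bash
cat > bub.py <<'E'
from st import *
def bub(n,c=None):
    c=c or cam(n); S=6; g3=cv2.resize(c["img"][220:300,150:500],None,fx=S,fy=S,interpolation=cv2.INTER_CUBIC)
    hsv=cv2.cvtColor(g3,cv2.COLOR_RGB2HSV); g=cv2.inRange(hsv,(45,110,60),(75,255,255))
    ct=max(cv2.findContours(g,0,1)[0],key=cv2.contourArea); h=cv2.convexHull(ct); el=cv2.fitEllipse(h)
    m=np.zeros(g.shape,np.uint8); cv2.ellipse(m,(el[0],(el[1][0]*.84,el[1][1]*.84),el[2]),255,-1)
    sat=hsv[...,1].astype(float); w=((g3.min(2)>np.percentile(g3.min(2)[m>0],50)+45)&(m>0)).astype(np.uint8)
    k,lab,stt,cen=cv2.connectedComponentsWithStats(w); i=1+np.argmax(stt[1:,4]); 
    f=lambda q:((q[0]+.5)/S-.5+150,(q[1]+.5)/S-.5+220)
    A=onz(c,f(el[0]),.2005);B=onz(c,f(cen[i]),.2005);d=(B-A)[:2]
    print(n,"off",(d@u*1000).round(1),(d@v*1000).round(1),"|",(np.hypot(*d)*1000).round(1),"area",stt[i,4],"face",A.round(4)[:2])
    return f(el[0]),f(cen[i])
if __name__=="__main__":
    for n in("scene","side"): bub(n)
E
python3 -c "
from bub import *; import pickle
for C in ('C.pkl','C2.pkl'):
    D=pickle.load(open(C,'rb'))
    for n in D: bub(n,D[n])
for n in('scene','side'): print(bub(n))"
```

```text
scene off 17.0 17.7 | 24.5 area 1780 face [0.7478 0.2019]
side off 20.1 12.9 | 23.9 area 1562 face [0.7488 0.1989]
scene off 17.1 17.6 | 24.5 area 1832 face [0.7477 0.202 ]
side off 20.1 12.9 | 23.9 area 1561 face [0.7488 0.1989]
scene off 12.1 13.5 | 18.2 area 1878 face [0.7493 0.2037]
((450.2505289713542, 258.22938028971356), (np.float64(457.73997160099395), np.float64(257.4640575079872)))
side off 15.0 9.0 | 17.5 area 1682 face [0.7498 0.2009]
((196.5417277018229, 259.20585378011066), (np.float64(189.48573127229488), np.float64(261.58987316686483)))
```

```bash
python3 -m pendant '[[0.0036,0,0.0018,0],[0.0036,0,0.0018,0],[0.0036,0,0.0018,0],[0.0036,0,0.0018,0],[0.0036,0,0.0018,0],[0,0,0,0],[0,0,0,0]]';  python3 bub.py; python3 -c "
from st import *; st(); bt((-190,-63.5,77))"
```

```text
time: 18.03
ee_pos: [0.585, 0.064, 0.0765]
eef_rot: [0.964, 0.137, 0.226, -0.024]
ft_force: [-7.3, -1.5, 5.0]
width: 0.0008
grip_force: 3.8
scene off 8.1 9.9 | 12.8 area 1893 face [0.7513 0.2064]
side off 9.6 4.8 | 10.7 area 1667 face [0.7517 0.2041]
t 18.13 blower-frame tcp [-209.9  -63.5   76.5] grasp [-187.3  -63.8   30.8] tips [-178.9  -63.9   13.8] lean 26.3 xaxis [0.86  0.253 0.442] z [ 0.429  0.109 -0.897] F(blower) [-8.3  0.5  4.4] w 0.9 q [-0.88  0.39  0.81  2.13 -0.9   0.4  -0.69]
(-190, -63.5, 77) tool d mm [18.   0.3  8.4] n 1.0
```

```bash
python3 -m pendant '[[0,0,0,0],[0,0,0,0],[0,0,0,0],[0,0,0,0],[0,0,0,0]]';  python3 bub.py
```

```text
time: 18.55
ee_pos: [0.585, 0.064, 0.0765]
eef_rot: [0.964, 0.137, 0.226, -0.024]
ft_force: [-7.9, -2.1, 4.8]
width: 0.001
grip_force: 3.7
scene off 4.0 6.3 | 7.4 area 1909 face [0.7513 0.2063]
side off 7.0 2.5 | 7.4 area 1626 face [0.7517 0.2041]
```

```bash
python3 -m pendant '[[0.0027,0,0.0013,0],[0.0027,0,0.0013,0],[0.0027,0,0.0013,0],[0.0018,0,0.0009,0],[0,0,0,0],[0,0,0,0],[0,0,0,0],[0,0,0,0]]';python3 -m pendant '[[0,0,0,0],[0,0,0,0],[0,0,0,0],[0,0,0,0],[0,0,0,0]]';  python3 bub.py; python3 -c "
from st import *; st()
c=cam('side'); a=c['img'][230:330,210:310]; d=cam('scene')['img'][225:375,330:480]
k=lambda i,f:cv2.resize(i,f,interpolation=cv2.INTER_CUBIC)
save(np.hstack([k(d,(400,400)),k(a,(400,400))]),'c5')"
```

```text
time: 19.32
ee_pos: [0.5949, 0.0665, 0.0764]
eef_rot: [0.964, 0.136, 0.225, -0.024]
ft_force: [-14.0, -3.3, 10.7]
width: 0.0001
grip_force: 7.5
time: 19.73
ee_pos: [0.5949, 0.0665, 0.0764]
eef_rot: [0.964, 0.136, 0.225, -0.025]
ft_force: [-15.0, -3.0, 11.1]
width: 0.0006
grip_force: 7.5
scene off 0.1 3.0 | 3.0 area 1865 face [0.7522 0.2077]
side off 2.8 -0.6 | 2.9 area 1551 face [0.7527 0.2057]
t 19.83 blower-frame tcp [-199.7  -63.6   76.4] grasp [-177.2  -63.9   30.6] tips [-168.8  -64.    13.6] lean 26.2 xaxis [0.861 0.252 0.441] z [ 0.428  0.109 -0.897] F(blower) [-14.8   0.6  10.4] w 0.1 q [-0.87  0.41  0.8   2.11 -0.9   0.41 -0.69]
```

View pics/c5.png

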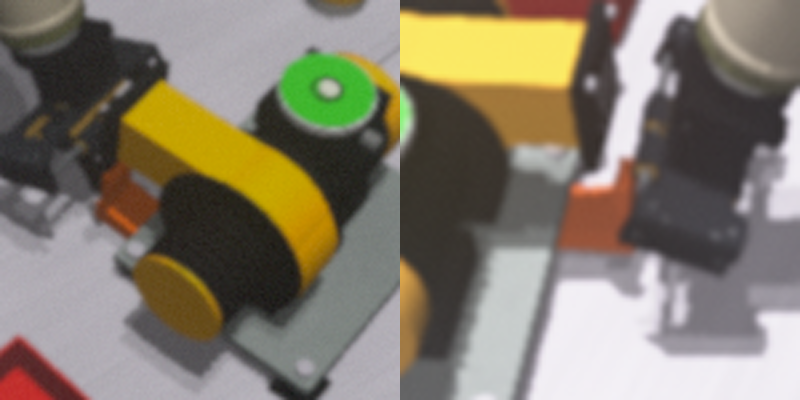

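```bash
python3 -m pendant '[[0.0014,0,0.0007,0],[0.0013,0,0.0006,0],[0,0,0,0],[0,0,0,0],[0,0,0,0],[0,0,0,0],[0,0,0,0],[0,0,0,0]]';  python3 bub.py; python3 -c "
from st import *; st()"
```

```text
time: 20.6
ee_pos: [0.5974, 0.067, 0.0763]
eef_rot: [0.964, 0.136, 0.225, -0.025]
ft_force: [-19.4, -3.9, 16.2]
width: 0.0003
grip_force: 10.1
scene off -0.7 2.4 | 2.5 area 1866 face [0.7525 0.208 ]
side off 2.0 -1.4 | 2.4 area 1520 face [0.7529 0.2059]
t 20.7 blower-frame tcp [-197.2  -63.8   76.3] grasp [-174.7  -64.    30.5] tips [-166.3  -64.1   13.4] lean 26.2 xaxis [0.862 0.252 0.441] z [ 0.427  0.109 -0.898] F(blower) [-20.4   0.2  15.8] w 0.7 q [-0.87  0.42  0.8   2.1  -0.91  0.41 -0.69]
```

```bash
python3 -m pendant '[[-0.005,0,-0.003,0],[-0.01,0,-0.006,0],[-0.018,0,-0.011,0],[-0.018,0,-0.012,0],[-0.018,0,-0.015,0],[0,0,0,0],[0,0,0,0],[0,0,0,0]]';  python3 bub.py; python3 -c "
from bub import *; st()
c=cam('side'); a=c['img'][215:345,145:310]; d=cam('scene')['img'][225:375,330:480]
k=lambda i,f:cv2.resize(i,f,interpolation=cv2.INTER_CUBIC)
save(np.hstack([k(d,(360,360)),k(a,(440,347)) if 0 else k(a,(440,360))]),'c6')
for i in range(2): bub('scene'); bub('side')"
```

```text
time: 21.37
ee_pos: [0.5204, 0.0461, 0.0892]
eef_rot: [0.964, 0.137, 0.228, -0.024]
ft_force: [0.0, 0.0, -0.4]
width: 0.0006
grip_force: 0.0
scene off -0.8 2.6 | 2.7 area 1874 face [0.7526 0.2079]
side off 2.0 -1.4 | 2.4 area 1505 face [0.7529 0.2059]
t 21.47 blower-frame tcp [-276.9  -64.6   88.9] grasp [-254.2  -64.9   43.3] tips [-245.7  -65.    26.3] lean 26.4 xaxis [0.859 0.253 0.445] z [ 0.432  0.109 -0.895] F(blower) [-0.1 -0.7  0.9] w 0.8 q [-1.06  0.21  0.98  2.29 -0.72  0.34 -0.79]
scene off -0.7 2.3 | 2.4 area 1868 face [0.7525 0.2081]
side off 2.0 -1.4 | 2.4 area 1503 face [0.7529 0.2059]
scene off -0.7 2.5 | 2.6 area 1883 face [0.7526 0.208 ]
side off 2.0 -1.3 | 2.4 area 1503 face [0.753  0.2058]
```

View pics/c6.png

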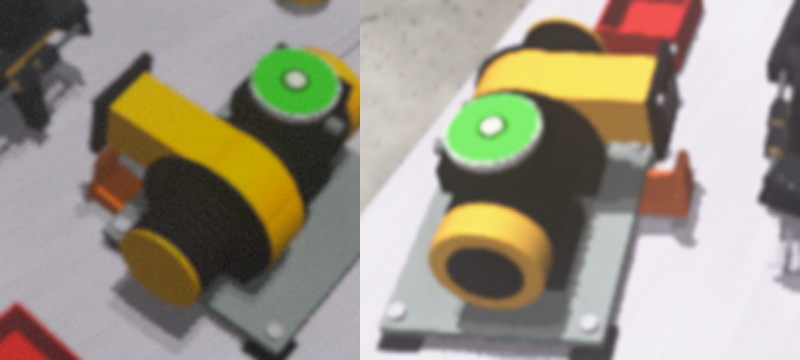

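```bash
python3 -c "
from bench import r; print(r.close_job())"
```

```text
the job is handed in; nothing more can be done
None
```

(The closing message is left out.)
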